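Shut the packed parts case

ROBOT

A 6-joint arm with a two-finger parallel gripper is mounted at the origin on the work surface. World frame = base frame: x ahead of the robot, y to its left, z up, the work surface at z = 0. Lengths are in m, angles in degrees, forces in N, time in s.
With the tool pointing down it reaches from about 0.35 to 0.925 m from the base axis. Payload 6.4 kg.
Tool frame: the origin (TCP) lies between the finger pads; the fingertips stand 11 mm ahead of it and the grasp point (between the pads) lies 8 mm behind it; z points along the fingers, y is the direction in which the jaws open and shut (so a half turn about z gives the same grasp; the last joint's range is limited). The gripper opens to 85 mm and grips with 20 to 120 N. Pads are 22 mm wide; open, the fingers measure 114 mm over their backs; the gripper's body (76 mm by 85 mm) begins 54 mm behind the grasp point. The pads swing forward as they close: fully open they stand 13 mm farther back than shut.
Start: joints at [-83.715, 14.043, 89.255, -0, 76.702, -9.975], TCP at [0.182, -0.624, 0.242] pointing down, gripper open.
Joint ranges: [-179.41, 179.41], [-58.25, 129.5], [7.25, 145.43], [-54.29, 234.29], [11.92, 165.04], [-157.13, 157.13]. Speed limits (degrees/s): [147.25, 147.25, 180, 180, 180, 180].

INTERFACE

Orientations are given as [roll, pitch, yaw] about the fixed x, y, z axes, in that order (R = Rz(yaw) Ry(pitch) Rx(roll)).
In Python, from rig import robot, effector, planner, cams, ticket, telemetry gives the robot as it stands. Calls block until the motion is done:
- robot.move_pose(position, orientation): joint-space move of the TCP to a pose.
- robot.servo_line(position, ori=None, velocity=0.15, guard=None): straight line of the TCP; ori=None keeps the orientation; velocity is the mean speed in m/s. With guard (N) it stops when the force on the tool has changed by that much, and returns True; else False.
- robot.goto_joints(angles): joint-space move.
- effector.gripper_open() and effector.clamp(): open the fingers fully, or close them until they stop; the grip force is fixed at half the most.
- robot.wait(seconds).
- planner.ik(position, orientation): joint angles nearest the present ones, or None.
- cams.capture(name): name is "scene" or "top" or "wrist"; returns the picture (480x640x3 uint8, red, green, blue); there is no depth.
- cams.camera_info(name): a dict with "intrinsics" (3x3 intrinsics, pixels), "pose" (4x4, takes a point from camera to world coordinates); the wrist camera has in their place "hand_eye" (4x4, takes a point from camera to tool coordinates, whose origin is the TCP and whose axes are the flange's). Camera axes: x right, y down, z forward; pixel columns grow to the right and rows downward; lengths in m; the calibration is good to about 2 mm. The wrist camera is an equidistant fisheye: a pixel r from the principal point sees the ray r / f radians off the axis. A picture is of the moment at which its call begins: read the wrist's pose just before it. camera_info takes no time and is no camera call.
A pose or a line that the arm cannot do raises robot.MotionError and nothing moves.
- ticket.finish_job(): hands the job in, once; it reports no verdict.
Readings, each from a call of its own:
- telemetry.current_time(): time.
- telemetry.current_qpos(): joint angles.
- telemetry.current_joint_velocities(): joint speeds.
- telemetry.current_effort(): joint torques, N m.
- telemetry.current_position(): TCP position.
- telemetry.current_tool_rot(): TCP orientation.
- telemetry.current_force(): force on the tool from outside, world axes, zero at the start.
- telemetry.current_torque(): the same for the moment, N m.
- telemetry.current_finger_gap(): finger opening in m.
Only numpy, scipy, OpenCV 4.12 (cv2) and the standard library are available. Lean on these libraries where they do the work, as an engineer would, in place of code of your own. Each camera call takes 0.05 s, during which the arm holds its last target.

TASK

The larger case on the bench, the one with the three steel couplings in it, is packed: lower its lid gently until it is shut, without slamming it. Leave the smaller, empty case open just as it is.

Things in the scene. Friction and masses are not known exactly. Their poses are not given: they have to be found in the camera images.
- big_case: Base of the larger grey plastic case: open box 150 mm deep (x), 200 wide (y), 70 high, fixed on a column stand that holds its underside 20 to 110 mm above the bench (varies); two inner walls along x, a 36 mm tall steel coupling in each of 3 compartments. Origin: centre of its underside; z up; front with latches faces its own -x. Lid's hinge line: rear top rim, parallel to y at x = +75, z = 70 mm.
- big_case_lid (a joint): Angle of the larger lid, rad: 0 = shut on the rim, 1.57 = upright; starts at 0.95 to 1.65. A flat grey shell, 0.25 kg, 150 mm from hinge to free edge, 200 wide, 15 thick; its outer face is the top when shut and faces the case's +x when open. Stiff hinge: the lid stays at any angle and yields to 2 to 4 N near its free edge. No latch to engage.
- big_case_lid_edge (a point): Middle of the larger lid's free edge, on its outer face: 150 mm from the hinge line along the lid, 15 mm out square to it. With the lid at angle a, in the case's frame (mm): x = 75 - 150 cos a + 15 sin a, y = 0, z = 70 + 150 sin a + 15 cos a.
- small_case_lid_edge (a point): Middle of the free edge, on the outer face, of the lid of the smaller, empty grey case (110 mm deep, 140 wide, 50 high, lid 12 thick, on a low stand), standing open on a like stiff hinge on its rear rim, in the same row as the larger case, on either side of it. This lid is to stay where it is.

How it is judged (in metres and radians):
At the end, for the whole second after the job is handed in: The larger case's lid is shut (within 0.1 rad, that is 15 mm at its free edge) and at rest, and the free edge of the smaller case's lid is within 20 mm of where it began (value of joint big_case_lid below 0.1 rad and velocity of joint big_case_lid between -0.1 and 0.1 rad/s and distance of small_case_lid_edge from where it was at the start of the episode below 0.02 m); the robot touches nothing.
It fails at once if the larger lid is slammed: it turns faster than 3 rad/s in the last 0.5 rad before it is shut (value of joint big_case_lid below 0.5 rad and velocity of joint big_case_lid below -3 rad/s).
It fails at once if the smaller case's lid is moved by more than 20 mm (distance of small_case_lid_edge from where it was at the start of the episode above 0.02 m).
It also fails if it takes over 32 s, if anything falls off the work surface, if the arm or the gripper's body presses on something with over 40 N, if the wrist force passes 120 N, or if a joint passes its speed limit or range.

## Working session

There is one attempt and no reset: what is moved stays moved. The work goes in short steps, each a Python script; the robot and the scene stay as the last script left them, time stands still between calls to the robot, and variables do not carry over. Pictures are saved under pics/ and viewed, and the job is handed in when it is done.

```bash
mkdir -p pics; ls
python3 - <<'E'
from rig import robot, effector, planner, cams, ticket, telemetry
import cv2
for n in ("scene","top","wrist"):
    im=cams.capture(n); cv2.imwrite(f"pics/{n}0.png",im[:,:,::-1])
    i=cams.camera_info(n); print(n,i)
print(telemetry.current_time(),telemetry.current_position(),telemetry.current_tool_rot())
E
```

```text
pics
scene {'intrinsics': array([[496.23624137,   0.        , 317.52194649],
       [  0.        , 496.23624137, 235.03228918],
       [  0.        ,   0.        ,   1.        ]]), 'pose': array([[ 0.34995881,  0.69054529, -0.63298976,  1.20889133],
       [ 0.93676396, -0.2569291 ,  0.23761463, -0.26277294],
       [ 0.00145018, -0.67611733, -0.73679254,  0.9558801 ],
       [ 0.        ,  0.        ,  0.        ,  1.        ]])}
top {'intrinsics': array([[441.42278639,   0.        , 320.08964131],
       [  0.        , 441.42278639, 245.74017476],
       [  0.        ,   0.        ,   1.        ]]), 'pose': array([[ 0.02136097, -0.98582541,  0.16640907,  0.39672324],
       [-0.99879211, -0.01367544,  0.0471944 , -0.01902538],
       [-0.04424972, -0.16721618, -0.98492675,  0.98555869],
       [ 0.        ,  0.        ,  0.        ,  1.        ]])}
wrist {'intrinsics': array([[371.64829954,   0.        , 324.34765657],
       [  0.        , 371.64829954, 241.20625861],
       [  0.        ,   0.        ,   1.        ]]), 'hand_eye': array([[ 8.33684241e-04, -9.66101521e-01, -2.58161106e-01,
         6.49219356e-02],
       [ 9.99999615e-01,  7.34337430e-04,  4.81247595e-04,
        -7.20700898e-04],
       [-2.75356670e-04, -2.58161407e-01,  9.66101761e-01,
        -1.32499715e-01],
       [ 0.00000000e+00,  0.00000000e+00,  0.00000000e+00,
         1.00000000e+00]])}
0.15 [ 0.18196818 -0.62357986  0.24142503] [-1.79914005e+02 -1.40932388e-02  1.62623965e+01]
```

View pics/scene0.png

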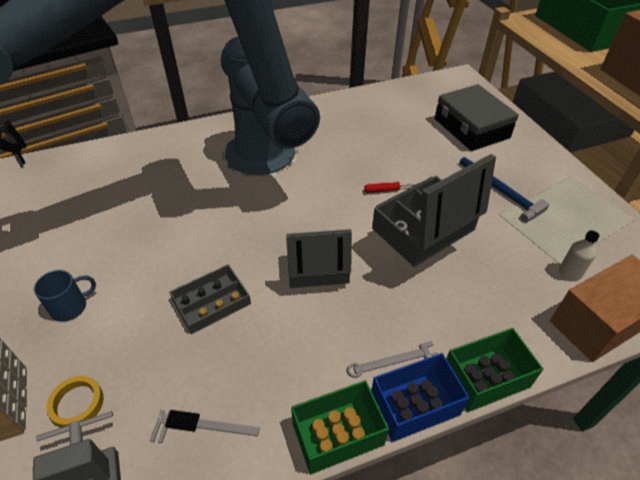

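View pics/top0.png

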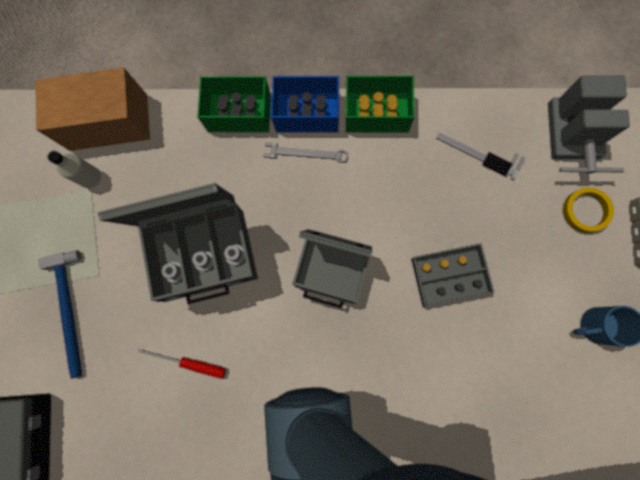

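View pics/wrist0.png

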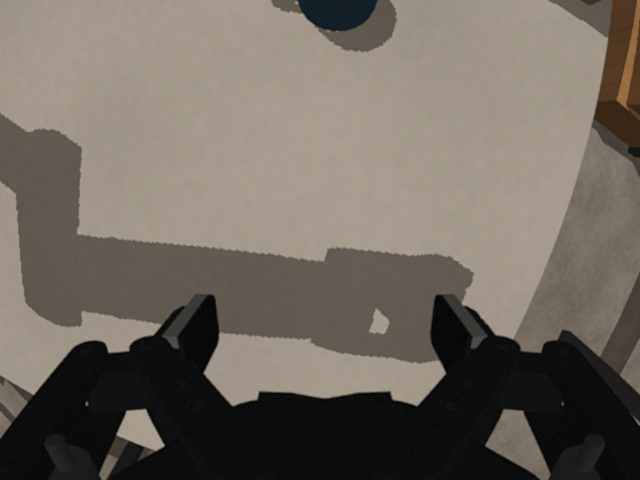

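The top view shows the larger case at about (200,245), with three couplings in it. Its lid stands at the far rim, with the free edge running from about (101,213) to (221,186). The small open case is to its right at about (333,268). In the scene view the big lid's free edge runs from about (429,183) to (494,157). I'll enlarge both to get corners.

Run:
```python
import cv2
a=cv2.imread("pics/top0.png")[170:320,90:290]; cv2.imwrite("pics/topz.png",cv2.resize(a,None,fx=4,fy=4,interpolation=cv2.INTER_CUBIC)*1)
b=cv2.imread("pics/scene0.png")[140:290,330:530]; cv2.imwrite("pics/scenez.png",cv2.convertScaleAbs(cv2.resize(b,None,fx=4,fy=4,interpolation=cv2.INTER_CUBIC),alpha=1.6))
```

```text
(no output)
```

View pics/topz.png

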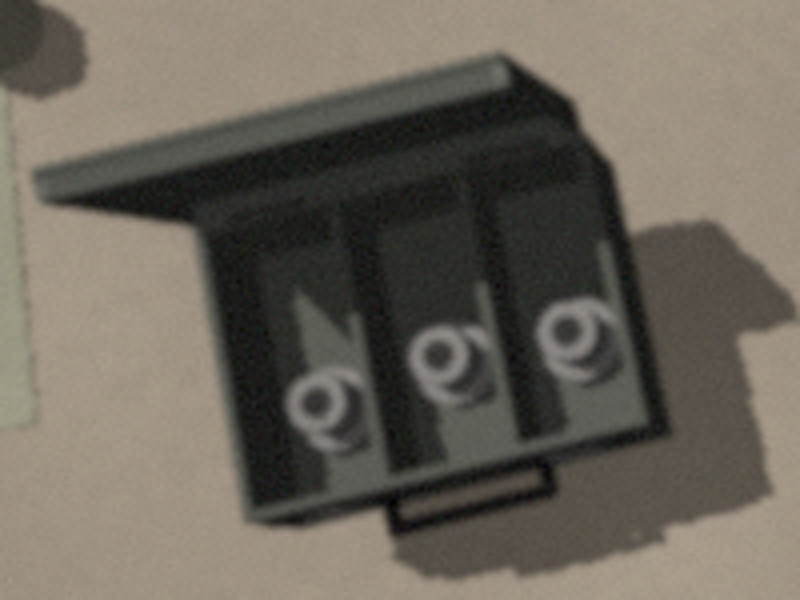

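View pics/scenez.png

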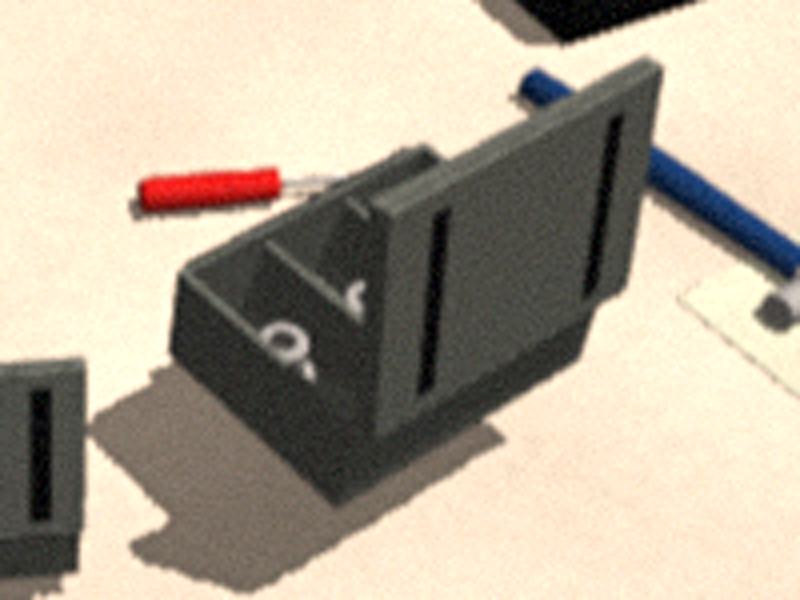

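```bash
cat > h.py <<'E'
import numpy as np
from rig import robot, effector, planner, cams, ticket, telemetry
def ray(n,p):
    i=cams.camera_info(n);K,T=i["intrinsics"],i["pose"]
    d=T[:3,:3]@np.linalg.inv(K)@np.array([*p,1.]);return T[:3,3],d/np.linalg.norm(d)
def tri(t,s):
    (o1,d1),(o2,d2)=ray("top",t),ray("scene",s)
    u=np.linalg.lstsq(np.c_[d1,-d2],o2-o1,rcond=None)[0]
    a,b=o1+u[0]*d1,o2+u[1]*d2
    return (a+b)/2,np.linalg.norm(a-b)
def tz(p): return ((p[0]+.5)/4-.5+90,(p[1]+.5)/4-.5+170)
def sz(p): return ((p[0]+.5)/4-.5+330,(p[1]+.5)/4-.5+140)
E
python3 - <<'E'
from h import *
P={}
for k,t,s in [("A",(503,57),(388,214)),("B",(33,176),(660,68)),("F-",(665,432),(182,270)),("F+",(250,520),(425,150))]:
    P[k],g=tri(tz(t),sz(s)); print(k,P[k].round(4),"gap",round(g,4))
print("edge len",np.linalg.norm(P["A"]-P["B"]),"front",np.linalg.norm(P["F-"]-P["F+"]))
ex=lambda d:np.degrees(np.arctan2(d[1],d[0]))
dy=P["B"]-P["A"]; f=P["F+"]-P["F-"]
print("yaw",ex(dy)-90,ex(f)-90)
zr=(P["F-"][2]+P["F+"][2])/2
M=(P["A"]+P["B"])/2; Fm=(P["F-"]+P["F+"])/2
yaw=np.radians((ex(dy)+ex(f))/2-90)
c=np.array([np.cos(yaw),np.sin(yaw)])
hx=M[:2]@c-(Fm[:2]@c+.15); hz=M[2]-zr
print("rel hinge",hx,hz,"r",np.hypot(hx,hz),"exp",np.hypot(.15,.015),"angle",np.arctan2(hz,-hx)-(-0) , "lat",M[:2]@[-c[1],c[0]],Fm[:2]@[-c[1],c[0]])
print("lid a",np.arctan2(hz,-hx)-np.arctan2(.015,.15))
print("hinge mid",Fm[:2]+.15*c,zr)
E
```

```text
A [0.6135 0.188  0.2975] gap 0.0002
B [0.5615 0.3802 0.2958] gap 0.001
F- [0.4767 0.1491 0.1463] gap 0.0121
F+ [0.4292 0.3444 0.1422] gap 0.0007
edge len 0.19910158507039383 front 0.20106410099269795
yaw 15.123590867774922 13.666915367264664
rel hinge -0.010375515438037497 0.15240416755482836 r 0.15275693636848425 exp 0.15074813431681336 angle 1.5028222631654058 lat 0.12916372039887875 0.12640956052084
lid a 1.4031536106742437
hinge mid [0.59823506 0.28405482] 0.14422608103290666
```

The measurements agree with the sizes given. The lid edge measures 199 mm against 200, and its radius 153 mm against 151. The rim is at z≈0.144, the yaw ≈14.5° and the lid angle ≈1.40 rad. The one weak point is F-, with a 12 mm ray gap, so I'm leaning on the lid edge for yaw. Next I'll locate the small lid for clearance and then go behind the big lid.

```bash
cat >> h.py <<'E'
yaw=np.radians(14.8); cx=np.array([np.cos(yaw),np.sin(yaw),0]); ez=np.array([0,0,1.])
# hinge from lid edge mid (good gaps) with a=1.40
A0=1.40; M=np.array([.5875,.2841,.2966])
H=M-cx*(-.15*np.cos(A0)+.015*np.sin(A0))-ez*(.15*np.sin(A0)+.015*np.cos(A0))
ORI=[180,0,14.8]
def tcp(a,s=.115,n=.015):
    return H+cx*(-s*np.cos(a)+n*np.sin(a)+.011)+ez*(s*np.sin(a)+n*np.cos(a)+.011)
E
python3 - <<'E'
from h import *
import cv2
for t,s in [((371,247),(289,234)),((302,233),(349,232))]:
    print("small",tri(t,s))
print("H",H)
pre=tcp(A0,n=.06); 
print(pre, planner.ik(pre,ORI), planner.ik(tcp(0),ORI), planner.ik(tcp(0),[180,0,14.8-180]))
p=telemetry.current_position()
effector.clamp()
robot.servo_line([p[0],p[1],.42],velocity=.3)
robot.move_pose(pre+.12*ez,ORI)
print(telemetry.current_time(),telemetry.current_position(),telemetry.current_qpos(),telemetry.current_finger_gap())
for n in("top","scene","wrist"): cv2.imwrite(f"pics/{n}1.png",cams.capture(n)[:,:,::-1])
E
```

```text
small (array([ 0.52983542, -0.07254589,  0.19318812]), np.float64(0.0018933286539449753))
small (array([0.55665605, 0.05393498, 0.17896542]), np.float64(4.9778726476625266e-05))
H [0.59785789 0.28683667 0.14623303]
[0.64676056 0.29975731 0.28075778] [ 1.57781664e+01  2.08089676e+01  7.69059321e+01 -2.54444375e-14
  8.22851003e+01  9.09781664e+01] [ 1.60532645e+01  6.52228958e+00  1.05556871e+02 -2.54444375e-14
  6.79208397e+01  9.12532645e+01] [ 16.05326448   6.52228958 105.55687075   0.          67.92083967
 -88.74673552]
5.2583 [0.64709398 0.2990664  0.40076041] [ 1.57184064e+01  1.83205574e+01  6.78497126e+01 -5.02811447e-03
  9.38280199e+01  9.09756508e+01] -5.693585761626335e-06
```

View pics/scene1.png

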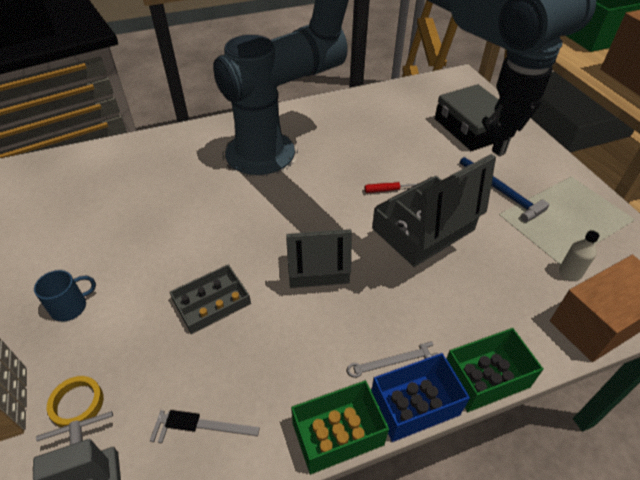

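View pics/wrist1.png

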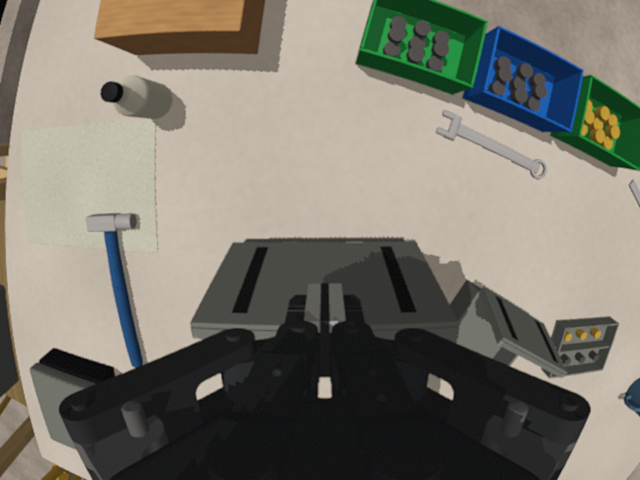

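The wrist picture shows the big lid's outer face beyond and below the fingers. Its hinge edge is at row ~240 (columns 240–415), nearly parallel to the rows, so the yaw is right. Its free edge is at row ~325. I'll check that against the calibration before going down.

Run:
```python
from h import *
from scipy.spatial.transform import Rotation as R
i=cams.camera_info("wrist");K=i["intrinsics"]
T=np.eye(4);T[:3,:3]=R.from_euler("xyz",telemetry.current_tool_rot(),degrees=True).as_matrix();T[:3,3]=telemetry.current_position()
W=np.linalg.inv(T@i["hand_eye"])
cy=np.array([-cx[1],cx[0],0])
def pr(p):
    q=W[:3,:3]@p+W[:3,3];th=np.arctan2(np.hypot(q[0],q[1]),q[2]);u=q[:2]/np.hypot(q[0],q[1])*th*K[0,0];return u+K[:2,2]
for s in(.15,0):
  for y in(-.1,.1):
    print(s,y,pr(H+cx*(-s*np.cos(A0)+.015*np.sin(A0))+ez*(s*np.sin(A0)+.015*np.cos(A0))+y*cy))
```

```text
0.15 -0.1 [458.21734557 322.67118459]
0.15 0.1 [190.71536928 322.67603231]
0 -0.1 [416.00607728 239.4921727 ]
0 0.1 [232.79176875 239.46984581]
```

The predicted lid corners land on the wrist image to within a few pixels, so the pose is confirmed. I'll go down behind the lid and push along the arc.

Run:
```python
from h import *
robot.servo_line(tcp(A0,n=.06),ORI,velocity=.15)
robot.servo_line(tcp(A0,n=.022),ORI,velocity=.08)
F0=np.array(telemetry.current_force())
for a in np.arange(1.3,.29,-.2):
    g=robot.servo_line(tcp(a),velocity=.07,guard=15)
    print(round(a,2),g,round(telemetry.current_time(),2),(np.array(telemetry.current_force())-F0).round(1))
    if g: break
import cv2
for n in("top","scene","wrist"): cv2.imwrite(f"pics/{n}2.png",cams.capture(n)[:,:,::-1])
```

```text
1.3 False 7.4 [-0.1 -0.7  0.2]
1.1 False 7.88 [ 0.7 -0.8  0.3]
0.9 False 8.37 [ 0.1 -0.3  0.4]
0.7 False 8.85 [ 0.2 -0.6 -0.1]
0.5 False 9.33 [ 0.7 -0.   0.9]
0.3 False 9.82 [0.7 1.  0.2]
```

View pics/scene2.png

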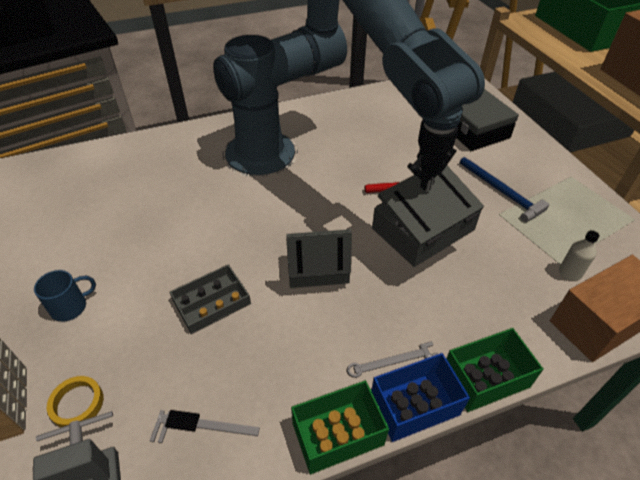

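The lid has followed the fingertips and is nearly shut, with the fingertip on it at about (430,185). The small lid hasn't changed. Now the slow final press.

Run:
```python
from h import *
import cv2
F0=np.array(telemetry.current_force())
for a in (.2,.1):
    g=robot.servo_line(tcp(a),velocity=.05,guard=12); print(a,g,(np.array(telemetry.current_force())-F0).round(1))
    if g: break
if not g:
    g=robot.servo_line(tcp(0)-.012*ez,velocity=.03,guard=12)
p=np.array(telemetry.current_position()); print(g,p,tcp(0),(np.array(telemetry.current_force())-F0).round(1),telemetry.current_time())
robot.servo_line(p+.15*ez,velocity=.1)
for n in("top","scene","wrist"): cv2.imwrite(f"pics/{n}3.png",cams.capture(n)[:,:,::-1])
print(telemetry.current_time())
b=cv2.imread("pics/scene3.png")[140:290,270:530]; cv2.imwrite("pics/scenez3.png",cv2.convertScaleAbs(cv2.resize(b,None,fx=3,fy=3,interpolation=cv2.INTER_CUBIC),alpha=1.6))
```

```text
0.2 False [-0.4 -0.1  0.1]
0.1 False [-0.3 -0.6 -0.3]
True [0.49878449 0.26070191 0.17366661] [0.49730826 0.26027031 0.17223303] [-0.8 -0.9  5.7] 11.2083
13.0167
```

View pics/scenez3.png

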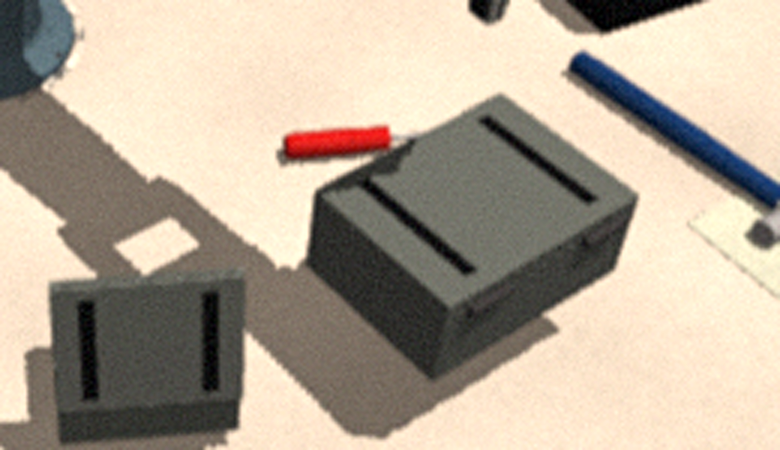

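View pics/wrist3.png

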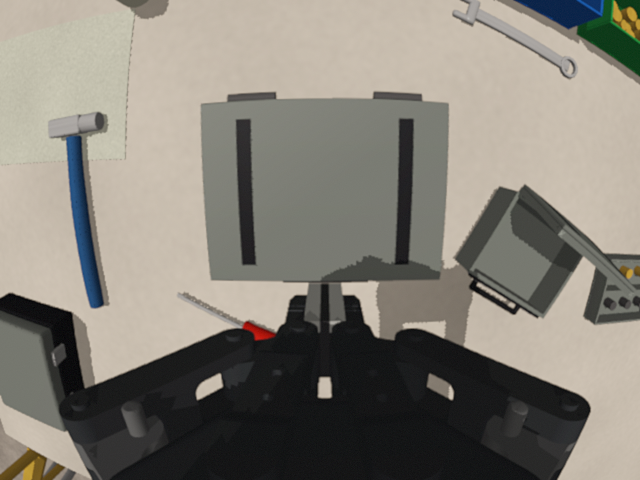

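The case looks shut and flush, and the guard tripped 1.4 mm from the predicted shut height. As a last check I'll triangulate the lid corners from the top and scene views.

Run:
```python
import cv2
a=cv2.imread("pics/top3.png")[170:320,90:390]; cv2.imwrite("pics/topz3.png",cv2.convertScaleAbs(cv2.resize(a,None,fx=2.5,fy=2.5,interpolation=cv2.INTER_CUBIC),alpha=1.5))
d=cv2.absdiff(cv2.imread("pics/scene0.png"),cv2.imread("pics/scene3.png"))[230:262,286:352]; print("small lid diff scene mean/max",d.mean(),d.max())
```

```text
small lid diff scene mean/max 5.238162878787879 96
```

View pics/topz3.png

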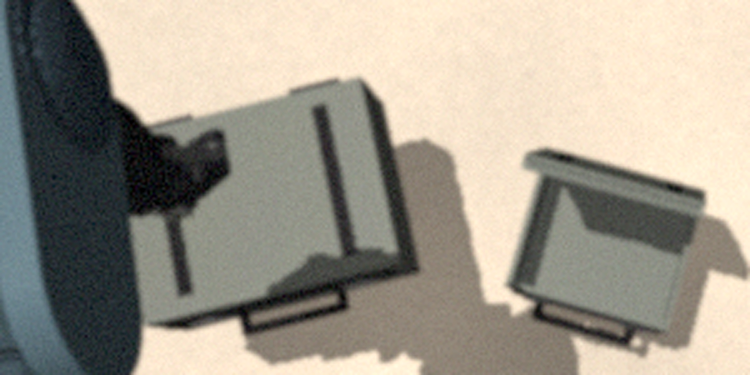

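Run:
```python
from h import *
t=lambda p:((p[0]+.5)/2.5-.5+90,(p[1]+.5)/2.5-.5+170)
s=lambda p:((p[0]+.5)/3-.5+270,(p[1]+.5)/3-.5+140)
for n,a,b in[("front-y",(398,268),(318,192)),("rear-y",(362,80),(448,305)),("front+y",(150,324),(500,95))]:
    print(n,tri(t(a),s(b)))
print("exp z",H[2]+.015, telemetry.current_force(), telemetry.current_time())
ticket.finish_job()
```

```text
front-y (array([0.4753609 , 0.15582922, 0.15520918]), np.float64(0.0018556562484178894))
rear-y (array([0.62053157, 0.18958885, 0.16273918]), np.float64(0.0018966641608596168))
front+y (array([0.4291154 , 0.3413133 , 0.16157043]), np.float64(0.0016750372777314688))
exp z 0.16123303335822736 [-0.03789525 -0.0241153   0.12527509] 13.0167
the job is handed in; nothing more can be done
```

The larger case's lid is shut, and I handed the job in at 13.0 s of the 32 s allowed. I pushed the lid down from behind with the closed fingertips along its hinge arc, at 0.07 m/s slowing to 0.03 m/s. I stopped on a 12 N guard when it met the rim, then lifted 150 mm clear.

**Lid shut:** the guard tripped 1.4 mm above the predicted shut height. Afterwards the lid's corners measured z = 0.155, 0.162 and 0.163 m, against 0.161 m expected. That is level within measuring error and well inside the 15 mm allowed.

**Contact:** the force on the tool read about 0.1 N after lifting, so the robot was touching nothing.

**Smaller case:** its lid looks unmoved in the pictures. The before-and-after image difference was inconclusive (mean 5, with a few pixels up to 96), and I put that down to the arm's shadow. I did not measure its edge again. The arm passed well above it.

**Readings that disagreed:**
- One front rim corner in the first measurement had a 12 mm mismatch between views. I relied on the lid edge instead, and the wrist camera confirmed it.
- The forces during the arc stayed near the noise (about 1 N), below the 2 to 4 N expected for the hinge. The pictures showed the lid following the fingers.

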